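# Hold the medal stand against the sprung fence for screwing down

## Robot

A 7-joint arm with a two-finger parallel gripper is mounted at the origin on the work surface. World frame = base frame: x ahead of the robot, y to its left, z up, the work surface at z = 0. Lengths are in m, angles in degrees, forces in N, time in s.
With the tool pointing down it reaches from about 0.425 to 0.875 m from the base axis. Payload 4.7 kg.
Tool frame: the origin (TCP) lies at the very end of the fingers, on their centre line; the grasp point (between the pads) lies env.hold_point_z behind it (env.hold_point_z is the distance from the TCP to the grasp point, in m); z points along the fingers, y is the line along which they close (so a half turn about z gives the same grasp; the last joint's range is limited). The gripper opens to 87 mm and grips with 3 to 60 N. Pads are 19 mm wide; open, the fingers measure 117 mm over their backs; the gripper's body (75 mm by 190 mm) begins 51 mm behind the grasp point.
Start: joints at [68.531, 18.392, -4.016, 83.108, 1.295, 78.541, -3.26], TCP at [0.246, -0.602, 0.223] pointing down, gripper open.
Joint ranges: [-163.93, 163.93], [-17.29, 119.83], [-79.2, 71.16], [3.27, 140.29], [-89.18, 269.18], [5.43, 117.66], [-154.24, 154.24]. Speed limits (degrees/s): [147.25, 147.25, 180, 180, 180, 180, 180].

## Interface

Orientations are given as [roll, pitch, yaw] about the fixed x, y, z axes, in that order (R = Rz(yaw) Ry(pitch) Rx(roll)).
In Python, from cell import env gives the robot as it stands.
- The arm moves only by the shell command python3 -m jog 'ROWS' [FORCE]. ROWS is JSON, a list of rows, each an object with "dp": the shift along the tool's x, y, z in cm, a list of three; "twist": the turn about the tool's z in degrees; "fingers": the opening, from 0 (shut) to 1 (fully open). A call has 1 to 8 rows; each row is the pose to reach, as a shift and turn from the pose commanded when the call began, along the tool's axes at that moment; what a row does not reach only later rows make up. A row lasts 1/8 s, in which the tool goes at most 62.5 mm and 10.7 degrees, less where a joint would pass 70% of its speed; a pose out of reach is approached as far as the arm can. A call with a gripper value outside its range is refused whole. The fingers move at their own pace and stop on an object; FORCE is the grip in N (left out, the last holds). Time passes only in rows, so rows that repeat a pose let the fingers close. It gives the time, the measured TCP pose, the force, the opening and the grip force at its end, in the units of the state.
- env.get_obs(): the state, without advancing time (a new reading comes with each control period).
- env.read_camera(name): name is "scene" or "top" or "wrist"; returns a dict with "pixels" (400x640x3 uint8, blue, green, red), "depth" (400x640 float32, m along the optical axis (not along the pixel's ray), 0 where there is no reading), "fx", "fy", "cx", "cy" (pixels), "rvec" (rotation vector, rad) and "tvec" (3), from world to camera coordinates, as OpenCV has them. Camera axes: x right, y down, z forward; pixel columns grow to the right and rows downward; lengths in m; the calibration is good to about 2 mm. A picture is of the moment at which its call begins.
- env.sign_off(): hands the job in; it is judged then, once.
The state is a dict: "time_s": time; "qpos": joint angles; "joint_velocities": joint speeds; "effort": joint torques, N m; "tool_pos": TCP position; "tool_rot": TCP orientation; "force": force on the tool from outside, world axes, zero at the start; "wrist_torque": the same for the moment, N m; "grip_width": finger opening in m; "grasp_force": force on a finger pad.
Only numpy, scipy, OpenCV 4.12 (cv2) and the standard library are available. Lean on these libraries where they do the work, as an engineer would, in place of code of your own. Each camera call takes 0.05 s, during which the arm holds its last target. There are 200 camera calls.

## Task

Take the beech medal stand by its dark handle, slide it across the cart without lifting it from the yellow outline to the white outline in front of the blue fence, square it up and let it rest there a moment, clear of the pad. Then push it straight forward against the sprung pad and finish while still holding it there with a steady push of about 10 newtons (black pointer in the middle of the green stripe, the pad never driven to its end), so that a colleague can screw the stand down. Keep the medals upright in their slots and do not touch them, and leave the other valuables where they are.

Things in the scene. Friction and masses are not known exactly. Their poses are not given: they have to be found in the camera images.
- stand: Loose beech medal stand, block 100 (own x) by 190 (own y) by 26 mm high, with dark handle and three medals in slots; about 0.6 kg in all, slides with 2 to 7 N of friction. Origin: centre of its underside. Own +x points to its flat front face (50 mm from origin), which goes against the pad; z up. Flat brass screw lugs at both ends reach 116 mm from the centre.
- stand_grip (a point): Middle of the stand's dark handle block, to be gripped from above, fingers closing along own y: 24 mm wide (y) by 32 mm (x), from the stand's top (26 mm) up to 76 mm above the cart. This point is 54 mm above the stand's underside and 30 mm behind its origin (own -x). Axes as stand. The medals' middle plane is 52 mm ahead (+x) of this point.
- fixture: Fixed blue steel fence, 170 mm long, 56 mm high, at own x 115 to 150 mm, with a sprung pad; in front of it a white outline 112 by 246 mm on the cart. Origin: centre of the white outline. Own +x points to the fence, the way to press; y along the fence. With stand and fixture origins together and axes parallel, the stand is square in the outline, its front 35 mm short of the pad.
- pad_face (a point): Centre of the sprung black pad's front face (150 mm wide along y, spanning 6 to 48 mm above the cart): own x 85 mm, y 0 of the fixture while the pad is out; it moves with the pad.
- pad (a joint): How far the sprung pad is pressed in, m: 0 out, 0.020 at its hard end. Springs back, 1 N per mm: 0.010 means 10 N from the stand. A black pointer on the pad runs over stripes on top of the fence: white up to 0.006, green from 0.006 to 0.014, red beyond.
- park: Yellow outline painted on the cart, 112 by 246 mm, where the stand starts. Origin: its centre.
- medal0: Silver medal, a disc 45 mm across and 5 mm thick, standing loose in its slot 14 mm deep and 6.6 mm wide (it may lean a little); 83 g. Origin: lowest point of its rim as it starts.
- medal0_center (a point): Centre of that medal; its top is 57 mm above the cart.
- slot0 (a point): Point of the stand where that medal's centre belongs: 22 mm ahead of the stand's origin (own +x), 34.5 mm up, at own y = -55 mm.
- medal1: Silver medal, a disc 45 mm across and 5 mm thick, standing loose in its slot 14 mm deep and 6.6 mm wide (it may lean a little); 83 g. Origin: lowest point of its rim as it starts.
- medal1_center (a point): Centre of that medal; its top is 57 mm above the cart.
- slot1 (a point): Point of the stand where that medal's centre belongs: 22 mm ahead of the stand's origin (own +x), 34.5 mm up, at own y = 0 mm.
- medal2: Silver medal, a disc 45 mm across and 5 mm thick, standing loose in its slot 14 mm deep and 6.6 mm wide (it may lean a little); 83 g. Origin: lowest point of its rim as it starts.
- medal2_center (a point): Centre of that medal; its top is 57 mm above the cart.
- slot2 (a point): Point of the stand where that medal's centre belongs: 22 mm ahead of the stand's origin (own +x), 34.5 mm up, at own y = 55 mm.
- compact: Bystander: gold compact with blue enamel lid, 70 mm across, 15 mm high. Origin: centre of its underside.
- egg: Bystander: green malachite egg on a small brass foot, 45 mm across, 64 mm high. Origin: centre of its underside.
- cup: Bystander: white jade cup, 68 mm across, 55 mm high. Origin: centre of its underside.
- lamp: Bystander: steel lamp base 100 by 120 by 28 mm with a black rocker switch and a stem up to 148 mm. Origin: centre of its underside.
- loupe: Bystander: black loupe, 38 mm across, 40 mm high. Origin: centre of its underside.
Not all that is in view belongs to the job. Leave any orange or red look-alike of the medal2 alone.

How it is judged (in metres and radians):
On the way:
1. the stand is slid onto the white outline, squared to the pad, at rest and not yet touching the pad (x of stand_grip in the frame of fixture between -0.048 and -0.012 m and y of stand_grip in the frame of fixture between -0.018 and 0.018 m and angle between the x axis of stand and the x axis of fixture, either way round below 0.12 rad and linear speed of stand below 0.02 m/s and value of joint pad below 0.0015 m and contact force between stand and fixture below 0.3 N and height (world z) of stand below 0.006 m and angle between stand's own z axis and vertical below 0.07 rad), for 0.2 s.
At the end, for the whole second after the job is handed in: Stand flat on the cart (6 mm, 0.07 rad), fingers still on it, at rest, pressing the pad with 6 to 14 N (5.5 to 14.5 mm in), handle within 18 mm of the fence middle, square within 0.10 rad, medals within 10 mm of their places in the slots (contact force between stand and fixture between 6 and 14 N and value of joint pad between 0.0055 and 0.0145 m and y of stand_grip in the frame of fixture between -0.018 and 0.018 m and angle between the x axis of stand and the x axis of fixture, either way round below 0.1 rad and linear speed of stand below 0.01 m/s and contact force between the fingers and stand above 2 N and height (world z) of stand below 0.006 m and angle between stand's own z axis and vertical below 0.07 rad and distance between medal0_center and slot0 below 0.01 m and distance between medal1_center and slot1 below 0.01 m and distance between medal2_center and slot2 below 0.01 m); the arm keeps its last pose, push and grip.
It fails at once if the stand is lifted or tipped (underside more than 8 mm up, or tilted more than 0.12 rad) (height (world z) of stand above 0.008 m or angle between stand's own z axis and vertical above 0.12 rad).
It fails at once if a medal comes out of its slot (distance between medal0_center and slot0 above 0.014 m or distance between medal1_center and slot1 above 0.014 m or distance between medal2_center and slot2 above 0.014 m).
It fails at once if the fingers press on a medal (contact force between the fingers and medal0 above 0.5 N or contact force between the fingers and medal1 above 0.5 N or contact force between the fingers and medal2 above 0.5 N).
It fails at once if the sprung pad is driven to the end of its travel (value of joint pad above 0.019 m).
It fails at once if a bystander is moved by more than 15 mm (distance of any of compact, egg, cup, lamp, loupe from where it was at the start of the episode above 0.015 m).
It also fails if it takes over 53 s, if anything falls off the work surface, if the arm or the gripper's body presses on something with over 40 N, if the wrist force passes 120 N, or if a joint passes its speed limit or range.

## Working session

There is one attempt and no reset: what is moved stays moved. The work goes in short steps, Python scripts to look and compute and a shell command to move; the robot and the scene stay as the last step left them, time stands still between calls to the robot, and variables do not carry over. Pictures are saved under pics/ and viewed, at most 10 in all, crops included, and the job is handed in when it is done.

```bash
mkdir -p pics; cat > h.py <<'E'
import numpy as np, cv2
from cell import env
from scipy.spatial.transform import Rotation as R
def snap(n,f):
    c=env.read_camera(n); cv2.imwrite('pics/'+f+'.png',c['pixels']); np.savez('pics/'+f+'.npz',**c); return c
def load(f): return dict(np.load('pics/'+f+'.npz'))
def ray(c,u,v,z=None):
    """pixel -> world, on plane z or by depth"""
    M=cv2.Rodrigues(c['rvec'])[0]; t=c['tvec'].ravel()
    d=np.array([(u-c['cx'])/c['fx'],(v-c['cy'])/c['fy'],1.])
    o=-M.T@t; w=M.T@d
    if z is None: return o+w*c['depth'][int(round(v)),int(round(u))]
    return o+w*(z-o[2])/w[2]
def proj(c,p): return cv2.projectPoints(np.array(p,float).reshape(-1,3),c['rvec'],c['tvec'],np.array([[c['fx'],0,c['cx']],[0,c['fy'],c['cy']],[0,0,1.]]),None)[0].reshape(-1,2)
E
python3 - <<'E'
from h import *
for n in('top','scene'): snap(n,n+'0')
o=env.get_obs(); print(o['tool_pos'],o['tool_rot'],o['force'],env.hold_point_z,o['time_s'])
E
```

```text
[ 0.24615985 -0.60106035  0.22159867] [-1.79903825e+02  7.17643973e-03  2.22791125e+01] [-0.04651439  0.27505739 -0.00572775] 0.0187 0.1
```

View pics/top0.png

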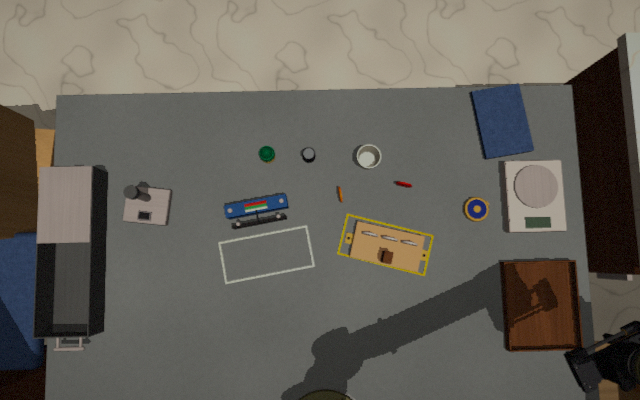

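View pics/scene0.png

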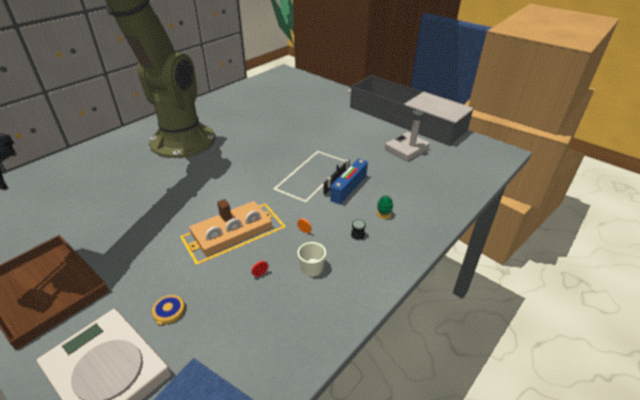

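The top view shows the stand in the yellow outline around (387,245) and the white outline around (267,255). The fence is at (256,206), and the orange and red look-alikes are at (340,194) and (403,184). I'll enlarge that area.

```bash
python3 - <<'E'
from h import *
c=load('top0'); cv2.imwrite('pics/crop1.png',cv2.resize(c['pixels'][180:300,210:450],None,fx=3.33,fy=3.33,interpolation=cv2.INTER_CUBIC))
print(c['fx'],c['tvec'],c['rvec'])
E
```

```text
468.0389740814671 [0.01767021 0.61019273 1.25089439] [ 2.14257544 -2.19827937  0.13732841]
```

View pics/crop1.png

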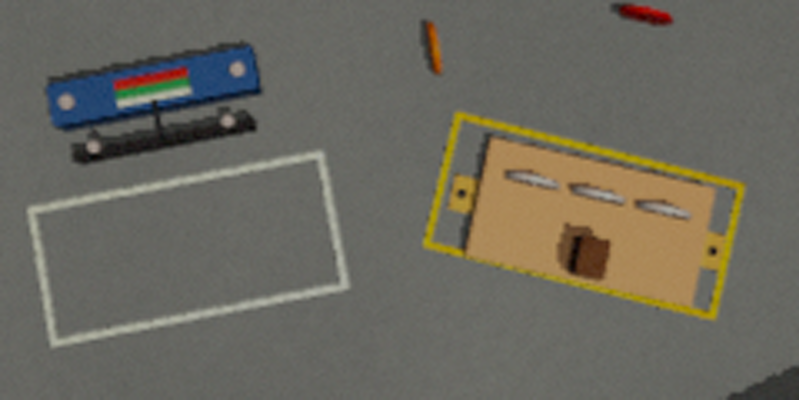

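White outline corners in the crop: (31,209), (322,153), (348,288), (54,345). The yellow corners are (459,115), (743,186), (714,316), (427,245). The lugs sit at (461,194) and (712,251), and the handle top is near (590,257).

```bash
cat > m.py <<'E'
from h import *
c=load('top0')
P=lambda u,v,z=0:ray(c,210+u/3.333-.35,180+v/3.333-.35,z)
W=np.array([P(*p) for p in[(31,209),(322,153),(348,288),(54,345)]])[:,:2]
Y=np.array([P(*p) for p in[(459,115),(743,186),(714,316),(427,245)]])[:,:2]
for n,Q in(('white',W),('yellow',Y)):
    f=(Q[0]+Q[1]-Q[2]-Q[3])/2; l=(Q[0]+Q[3]-Q[1]-Q[2])/2
    print(n,Q.mean(0),'size',np.linalg.norm(f),np.linalg.norm(l),'yaw by f,l',np.degrees(np.arctan2(f[1],f[0])),np.degrees(np.arctan2(-l[0],l[1])))
a,b=P(461,194,.003)[:2],P(712,251,.003)[:2]
print('lugs',a,b,(a+b)/2,np.linalg.norm(a-b),np.degrees(np.arctan2(-(a-b)[0],(a-b)[1])))
T=[P(*p,.026)[:2] for p in[(490,136),(714,186),(693,306),(467,257)]]
print('top',np.mean(T,0),np.linalg.norm(T[0]-T[1]),np.linalg.norm(T[0]-T[3]))
print('handle',P(592,257,.076),'depthpt',ray(c,210+592/3.333,180+257/3.333))
print('pad',P(165,137,.048), 'ptr')
M=[P(*p,.057)[:2] for p in[(531,178),(597,192),(662,208)]]; print(M)
E
python3 m.py
```

```text
white [0.47834001 0.15090482] size 0.11453388052632747 0.24764536895767705 yaw by f,l 9.475010924661026 9.404443640531206
yellow [ 0.49729998 -0.18164499] size 0.11214827478637263 0.2463635788958861 yaw by f,l -15.641849204991074 -15.442669787932845
lugs [ 0.51759482 -0.07735183] [ 0.46461475 -0.28573579] [ 0.49110478 -0.18154381] 0.21501340414163847 -14.26479542336253
top [ 0.49182064 -0.18178026] 0.18921868413511414 0.10134550283867066
handle [ 0.46256227 -0.17344937  0.076     ] depthpt [ 0.46160871 -0.1748996   0.0724337 ]
pad [0.56814726 0.16450029 0.048     ] ptr
[array([ 0.52690089, -0.13000842]), array([ 0.514289  , -0.18271288]), array([ 0.50010767, -0.23448752])]
```

The measurements agree with each other. The stand origin is about (0.491,-0.182) at yaw -14.5°, with the grip point at (0.462,-0.174). The fixture is at (0.478,0.151), yaw 9.4°. Next I go to hover over the handle.

```bash
python3 -m jog '[{"dp":[4.5,-3.9,0],"twist":4,"fingers":1},{"dp":[9,-7.8,0],"twist":9,"fingers":1},{"dp":[13.6,-11.8,1],"twist":14,"fingers":1},{"dp":[18.1,-15.7,2],"twist":19,"fingers":1},{"dp":[22.6,-19.6,3],"twist":24,"fingers":1},{"dp":[27.1,-23.5,5],"twist":29,"fingers":1},{"dp":[31.7,-27.4,7],"twist":33,"fingers":1},{"dp":[36.2,-31.3,9],"twist":36.8,"fingers":1}]' 20
python3 -m jog '[{"dp":[0,0,0],"twist":0,"fingers":1},{"dp":[0,0,0],"twist":0,"fingers":1}]'
python3 - <<'E'
from h import *
c=snap('wrist','w1'); o=env.get_obs(); print(o['tool_pos'],o['tool_rot'],o['force'])
E
```

```text
time_s: 1.1
tool_pos: [0.4624, -0.1744, 0.1324]
tool_rot: [180.0, -0.0, -14.7]
force: [1.2, -0.8, -0.3]
grip_width: 0.0871
grasp_force: 0.0
time_s: 1.35
tool_pos: [0.4616, -0.1765, 0.1328]
tool_rot: [180.0, 0.0, -14.5]
force: [0.3, -0.9, 0.4]
grip_width: 0.0871
grasp_force: 0.0
[ 0.46153614 -0.17737612  0.13312634] [ 1.79957135e+02  6.59010253e-03 -1.46000978e+01] [-0.71110877 -0.05643701 -0.49878847]
```

View pics/w1.png

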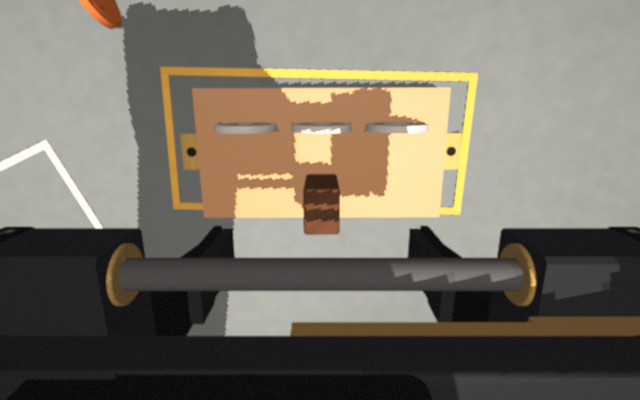

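The wrist view shows the stand square with the tool. The lugs are at (191,152) and (451,152), and the handle is centred at column 321 between the fingers. I'll check the numbers.

```bash
python3 - <<'E'
from h import *
c=load('w1')
a,b=ray(c,191,152,.003),ray(c,451,152,.003); d=(a-b)[:2]
print(a,b,(a+b)/2,np.linalg.norm(d),np.degrees(np.arctan2(-d[0],d[1])))
print('handle back/front edges', ray(c,321,233,.076),ray(c,321,205,.076),ray(c,304,220,.076),ray(c,339,220,.076),'depth',ray(c,321,222),ray(c,321,190))
Q=np.array([ray(c,u,v,.026)[:2] for u,v in[(193,88),(450,87),(440,217),(204,217)]]);print('top',Q.mean(0))
print(proj(c,[[.462,-.1743,.076]]))
E
```

```text
[ 0.51658535 -0.07894233  0.003     ] [ 0.46228773 -0.28900103  0.003     ] [ 0.48943654 -0.18397168  0.003     ] 0.21696287859021288 -14.493033254281334
handle back/front edges [ 0.44718138 -0.1730228   0.076     ] [ 0.46600875 -0.1778859   0.076     ] [ 0.45882628 -0.16446587  0.076     ] [ 0.4530579  -0.18678553  0.076     ] depth [ 0.45452822 -0.17492074  0.07557046] [ 0.47580804 -0.18041695  0.07617136]
top [ 0.4899689 -0.1846864]
[[317.22757595 211.99411823]]
```

I'm aligned to within 2 mm, so I go straight down and close.

```bash
python3 -m jog '[{"dp":[0,0,2.5],"twist":0,"fingers":1},{"dp":[0,0,5],"twist":0,"fingers":1},{"dp":[0,0,7.5],"twist":0,"fingers":1},{"dp":[0,0,9],"twist":0,"fingers":1},{"dp":[0,0,9.7],"twist":0,"fingers":1},{"dp":[0,0,9.7],"twist":0,"fingers":0.6},{"dp":[0,0,9.7],"twist":0,"fingers":0.35},{"dp":[0,0,9.7],"twist":0,"fingers":0.3}]' 20
python3 -m jog '[{"dp":[0,0,0],"twist":0,"fingers":0.25},{"dp":[0,0,0],"twist":0,"fingers":0.2},{"dp":[0,0,0],"twist":0,"fingers":0.2},{"dp":[0,0,0],"twist":0,"fingers":0.2}]' 25
```

```text
time_s: 2.4
tool_pos: [0.4626, -0.1763, 0.0368]
tool_rot: [180.0, -0.1, -14.5]
force: [-0.8, 0.0, 0.1]
grip_width: 0.0647
grasp_force: 0.0
time_s: 2.9
tool_pos: [0.462, -0.1761, 0.0361]
tool_rot: [180.0, 0.0, -14.5]
force: [0.3, -1.1, 0.7]
grip_width: 0.0245
grasp_force: 1.0
```

Closed on 24.5 mm. I'll firm up the grip and start sliding gently.

```bash
python3 -m jog '[{"dp":[0,0,0],"twist":0,"fingers":0},{"dp":[0,0,0],"twist":0,"fingers":0},{"dp":[-0.1,-0.3,0],"twist":0,"fingers":0},{"dp":[-0.3,-0.9,0],"twist":-0.5,"fingers":0},{"dp":[-0.5,-1.7,0],"twist":-1.2,"fingers":0},{"dp":[-0.8,-2.6,0],"twist":-2,"fingers":0},{"dp":[-1.1,-3.6,0],"twist":-3,"fingers":0},{"dp":[-1.4,-4.6,0],"twist":-4,"fingers":0}]' 30
python3 - <<'E'
from h import *
c=snap('top','t2')
E
```

```text
time_s: 3.9
tool_pos: [0.4599, -0.1271, 0.0361]
tool_rot: [180.0, -0.0, -10.4]
force: [0.3, -2.8, -0.4]
grip_width: 0.0239
grasp_force: 30.0
```

```bash
python3 -m jog '[{"dp":[-0.2,-1,0],"twist":-1,"fingers":0},{"dp":[-0.4,-2,0],"twist":-2,"fingers":0},{"dp":[-0.7,-3,0],"twist":-3,"fingers":0},{"dp":[-0.9,-4,0],"twist":-4,"fingers":0},{"dp":[-1.1,-5,0],"twist":-5,"fingers":0},{"dp":[-1.3,-6,0],"twist":-6,"fingers":0},{"dp":[-1.6,-7,0],"twist":-7,"fingers":0},{"dp":[-1.8,-8,0],"twist":-8,"fingers":0}]'
```

```text
time_s: 4.95
tool_pos: [0.4568, -0.0454, 0.0361]
tool_rot: [180.0, 0.0, -2.5]
force: [0.5, -2.1, -0.6]
grip_width: 0.024
grasp_force: 30.0
```

```bash
python3 -m jog '[{"dp":[-0.1,-1,0],"twist":-1,"fingers":0},{"dp":[-0.2,-2,0],"twist":-2,"fingers":0},{"dp":[-0.3,-3,0],"twist":-3,"fingers":0},{"dp":[-0.4,-4,0],"twist":-4,"fingers":0},{"dp":[-0.5,-5,0],"twist":-5,"fingers":0},{"dp":[-0.6,-6,0],"twist":-6,"fingers":0},{"dp":[-0.7,-7,0],"twist":-7,"fingers":0},{"dp":[-0.7,-8,0],"twist":-8,"fingers":0}]'
python3 - <<'E'
from h import *
c=snap('top','t3'); cv2.imwrite('pics/t3c.png',cv2.resize(c['pixels'][180:300,210:450],None,fx=3.33,fy=3.33,interpolation=cv2.INTER_CUBIC))
E
```

```text
time_s: 5.95
tool_pos: [0.4533, 0.0347, 0.0361]
tool_rot: [180.0, 0.0, 5.5]
force: [0.6, -2.5, -0.6]
grip_width: 0.0239
grasp_force: 30.0
```

View pics/t3c.png

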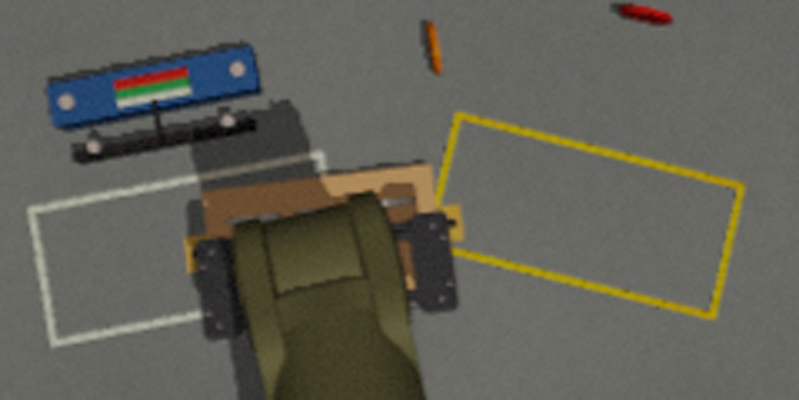

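The stand is held, still flat, and partway over, with its front edge clear of the pad. The last stretch now, slowing down at the end.

```bash
python3 -m jog '[{"dp":[0,-1,0],"twist":-1,"fingers":0},{"dp":[0.1,-2,0],"twist":-2,"fingers":0},{"dp":[0.1,-3,0],"twist":-3,"fingers":0},{"dp":[0.2,-4,0],"twist":-3.5,"fingers":0},{"dp":[0.2,-5,0],"twist":-3.9,"fingers":0},{"dp":[0.3,-6,0],"twist":-3.9,"fingers":0},{"dp":[0.4,-7,0],"twist":-3.9,"fingers":0},{"dp":[0.4,-8,0],"twist":-3.9,"fingers":0}]'
python3 -m jog '[{"dp":[0,-1,0],"twist":0,"fingers":0},{"dp":[0,-1.8,0],"twist":0,"fingers":0},{"dp":[0,-2.4,0],"twist":0,"fingers":0},{"dp":[0,-2.8,0],"twist":0,"fingers":0},{"dp":[0,-3,0],"twist":0,"fingers":0},{"dp":[0,-3,0],"twist":0,"fingers":0},{"dp":[0,-3,0],"twist":0,"fingers":0},{"dp":[0,-3,0],"twist":0,"fingers":0}]'
python3 -m jog '[{"dp":[0,0,0],"twist":0,"fingers":0},{"dp":[0,0,0],"twist":0,"fingers":0}]'
python3 - <<'E'
from h import *
c=snap('wrist','w4'); o=env.get_obs(); print(o['tool_pos'],o['tool_rot'],o['force'])
c=snap('top','t4'); a=cv2.resize(c['pixels'][180:300,210:330],None,fx=4.9,fy=4.9,interpolation=cv2.INTER_CUBIC)
cv2.imwrite('pics/t4c.png',a)
E
```

```text
time_s: 7.0
tool_pos: [0.4498, 0.1148, 0.0361]
tool_rot: [180.0, -0.0, 9.4]
force: [0.4, -3.5, 0.2]
grip_width: 0.0239
grasp_force: 30.0
time_s: 8.0
tool_pos: [0.4448, 0.144, 0.036]
tool_rot: [-180.0, 0.0, 9.4]
force: [-0.1, -0.6, -0.0]
grip_width: 0.0236
grasp_force: 30.0
time_s: 8.25
tool_pos: [0.4448, 0.144, 0.0361]
tool_rot: [-180.0, -0.0, 9.4]
force: [-0.6, 0.1, 0.8]
grip_width: 0.0238
grasp_force: 30.0
[0.44480504 0.14403149 0.036054  ] [-1.79981766e+02  1.41271663e-03  9.37985092e+00] [-0.73755634 -0.30130461  0.14637482]
```

View pics/w4.png

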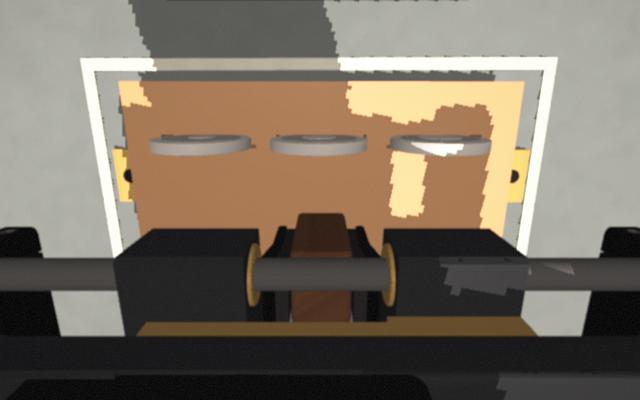

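View pics/t4c.png

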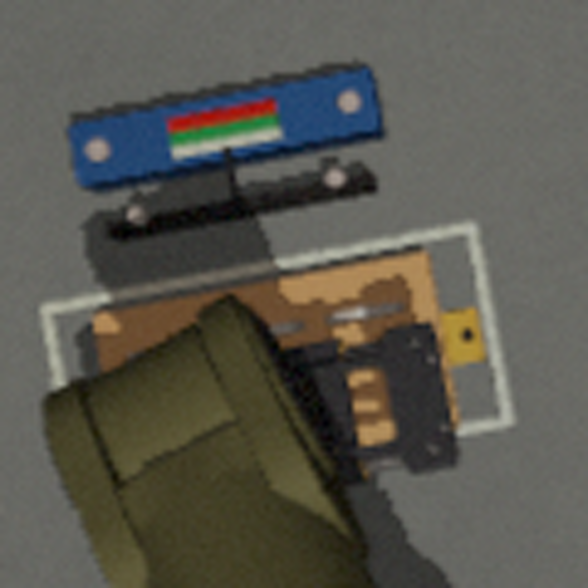

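The stand is square in the outline. The lugs at columns 129 and 514 are centred between the outline corners at 89 and 550, and the pad is untouched. The grip point in the fixture frame is about (-34,-1) mm, so contact is expected after about 39 mm. I advance slowly.

```bash
python3 -m jog '[{"dp":[0.2,0,0],"twist":0,"fingers":0},{"dp":[0.7,0,0],"twist":0,"fingers":0},{"dp":[1.3,0,0],"twist":0,"fingers":0},{"dp":[1.9,0,0],"twist":0,"fingers":0},{"dp":[2.5,0,0],"twist":0,"fingers":0},{"dp":[2.9,0,0],"twist":0,"fingers":0},{"dp":[3.1,0,0],"twist":0,"fingers":0},{"dp":[3.2,0,0],"twist":0,"fingers":0}]'
for i in 1 2; do python3 -m jog '[{"dp":[0.2,0,0],"twist":0,"fingers":0},{"dp":[0.4,0,0],"twist":0,"fingers":0}]'; done
python3 -m jog '[{"dp":[0.15,0,0],"twist":0,"fingers":0},{"dp":[0.3,0,0],"twist":0,"fingers":0}]'
```

```text
time_s: 9.35
tool_pos: [0.4746, 0.1492, 0.0361]
tool_rot: [180.0, 0.2, 9.4]
force: [-7.3, -1.2, 7.8]
grip_width: 0.0238
grasp_force: 30.0
time_s: 9.6
tool_pos: [0.4785, 0.1498, 0.0361]
tool_rot: [180.0, 0.2, 9.4]
force: [-6.9, -0.2, 7.6]
grip_width: 0.0236
grasp_force: 30.0
time_s: 9.85
tool_pos: [0.4824, 0.1505, 0.0361]
tool_rot: [180.0, 0.2, 9.4]
force: [-7.6, -1.3, 6.1]
grip_width: 0.0239
grasp_force: 30.0
time_s: 10.1
tool_pos: [0.4847, 0.1508, 0.0361]
tool_rot: [180.0, 0.3, 9.4]
force: [-10.6, -2.8, 10.6]
grip_width: 0.0233
grasp_force: 30.0
```

Force is starting to rise at about 40 mm, as predicted. I press on in small steps.

```bash
for i in 1 2 3; do python3 -m jog '[{"dp":[0.1,0,0],"twist":0,"fingers":0},{"dp":[0.2,0,0],"twist":0,"fingers":0}]' | egrep 'pos|force|rot'; done
python3 - <<'E'
from h import *
c=snap('top','t5'); a=cv2.resize(c['pixels'][190:270,215:315],None,fx=7,fy=7,interpolation=cv2.INTER_CUBIC)
cv2.imwrite('pics/t5c.png',a)
E
```

```text
tool_pos: [0.4858, 0.1509, 0.036]
tool_rot: [179.9, 0.4, 9.4]
force: [-12.9, -2.3, 12.6]
grasp_force: 30.0
tool_pos: [0.4868, 0.1511, 0.036]
tool_rot: [179.9, 0.5, 9.4]
force: [-13.4, -3.9, 16.5]
grasp_force: 30.0
tool_pos: [0.4879, 0.1513, 0.036]
tool_rot: [179.9, 0.7, 9.4]
force: [-17.6, -3.1, 18.9]
grasp_force: 30.0
```

View pics/t5c.png

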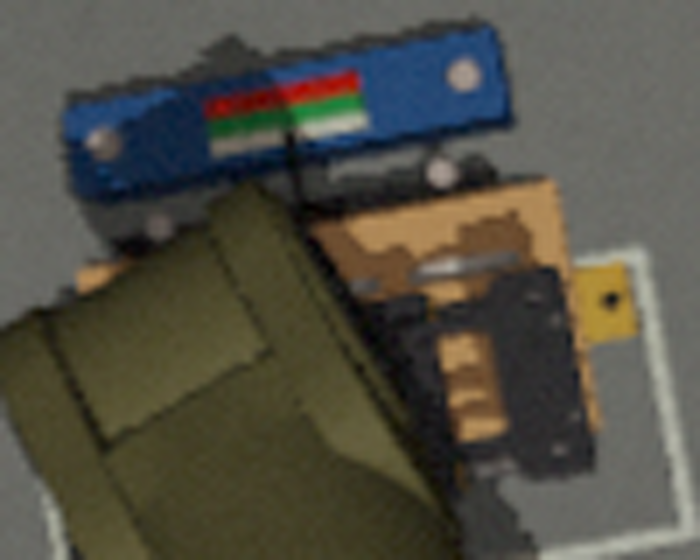

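The pointer is at about (290,140), near the white/green boundary, so the pad is about 5 mm in. That matches the 43.7 mm of travel. Downforce has built up to 19 N and inflates the friction, so I relieve it by easing the tool up 2 mm, then continue.

```bash
for i in 1 2; do python3 -m jog '[{"dp":[0,0,-0.05],"twist":0,"fingers":0},{"dp":[0,0,-0.1],"twist":0,"fingers":0},{"dp":[0,0,-0.1],"twist":0,"fingers":0}]' | egrep 'pos|force|rot'; done
```

```text
tool_pos: [0.4884, 0.1513, 0.036]
tool_rot: [179.9, 0.6, 9.4]
force: [-11.5, -1.9, 7.7]
grasp_force: 30.0
tool_pos: [0.4887, 0.1514, 0.0361]
tool_rot: [180.0, 0.5, 9.4]
force: [-8.0, -0.6, -0.5]
grasp_force: 30.0
```

```bash
for i in 1 2; do python3 -m jog '[{"dp":[0.1,0,-0.02],"twist":0,"fingers":0},{"dp":[0.2,0,-0.04],"twist":0,"fingers":0},{"dp":[0.25,0,-0.05],"twist":0,"fingers":0},{"dp":[0.25,0,-0.05],"twist":0,"fingers":0}]' | egrep 'pos|force|rot'; done
```

```text
tool_pos: [0.4903, 0.1517, 0.0363]
tool_rot: [180.0, 0.6, 9.4]
force: [-8.8, -1.1, -0.3]
grasp_force: 30.0
tool_pos: [0.4919, 0.1519, 0.0365]
tool_rot: [180.0, 0.7, 9.4]
force: [-9.8, -0.8, 0.0]
grasp_force: 30.0
```

```bash
python3 -m jog '[{"dp":[0.1,0,-0.02],"twist":0,"fingers":0},{"dp":[0.2,0,-0.04],"twist":0,"fingers":0},{"dp":[0.2,0,-0.04],"twist":0,"fingers":0},{"dp":[0.2,0,-0.04],"twist":0,"fingers":0},{"dp":[0.2,0,-0.04],"twist":0,"fingers":0}]'
python3 - <<'E'
from h import *
c=snap('top','t6'); a=cv2.resize(c['pixels'][190:270,215:315],None,fx=6,fy=6,interpolation=cv2.INTER_CUBIC)
c=snap('wrist','w6'); b=cv2.resize(c['pixels'],(600,375))
o=np.zeros((480,600,3),np.uint8);o[:]=a
cv2.imwrite('pics/t6c.png',o); cv2.imwrite('pics/w6c.png',b)
E
```

```text
time_s: 13.28
tool_pos: [0.4933, 0.1521, 0.0367]
tool_rot: [179.9, 0.8, 9.4]
force: [-11.2, -1.0, -0.5]
grip_width: 0.0236
grasp_force: 30.0
```

View pics/t6c.png

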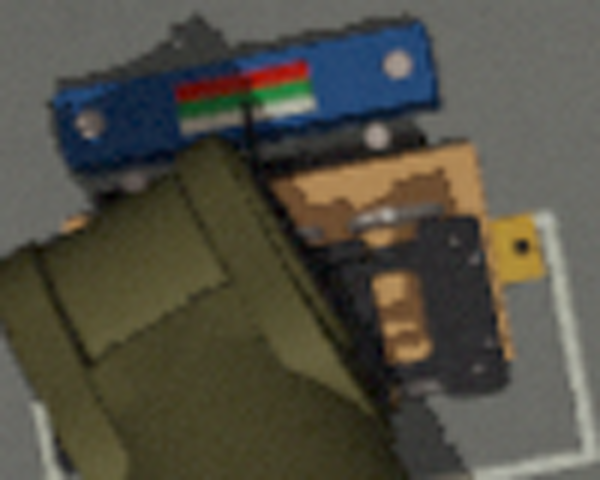

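View pics/w6c.png

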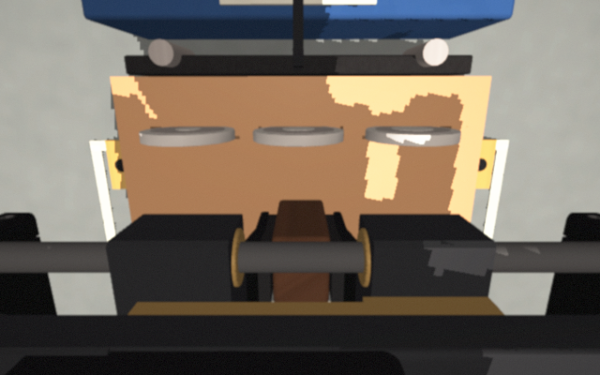

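The pointer tip at about (248,97) is in the middle of the green stripe. The stand is flush with the pad and the medals are upright. I let it settle, check that it's steady, and hand in.

```bash
python3 -m jog '[{"dp":[0,0,0],"twist":0,"fingers":0},{"dp":[0,0,0],"twist":0,"fingers":0},{"dp":[0,0,0],"twist":0,"fingers":0},{"dp":[0,0,0],"twist":0,"fingers":0},{"dp":[0,0,0],"twist":0,"fingers":0},{"dp":[0,0,0],"twist":0,"fingers":0}]' && python3 -c "
from cell import env
o=env.get_obs();print(o['tool_pos'],o['force']);print(env.sign_off())"
```

```text
time_s: 14.12
tool_pos: [0.4932, 0.1521, 0.0366]
tool_rot: [180.0, 0.8, 9.4]
force: [-11.2, -1.1, -0.5]
grip_width: 0.0238
grasp_force: 30.0
[0.49321361 0.15212564 0.03660691] [-11.15911907  -1.13295882  -0.48515155]
the job is handed in; nothing more can be done
None
```

I slid the stand onto the white outline, let it rest there square and clear of the pad, then pushed it about 10 mm into the pad (pointer mid-green, so about 10 N) and handed in at about 14 s still holding it; the medals visible in the last pictures stood upright, and sign-off returned no verdict.

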